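# Run the ball-and-track experiment with the trigger release

### The job

Run the ball-and-track experiment: stand the empty clear cup from the blue plate upright in the blue horseshoe fence at the low end of the track, and lay the steel ball on the two rods at the high end so that it waits against the closed brass gate. Then squeeze the red trigger fully against its upright grip, so that the ball rolls down into the cup, and let the trigger spring back; leave the cup standing in its fence with the ball in it. The wooden and the glass ball stay in their tray, and the other things on the table stay where they are.

Things in the scene. Friction and masses are not known exactly. Their poses are not given: they have to be found in the camera images.
- track: fixed apparatus on a wooden board 140 x 352 x 14 mm. Origin at table height under the track's centre line; +y points down the track, +x away from the grip. Track: two 6 mm steel rods at x = -6 and +6 mm, from y = -172 mm (rod centres 81 mm up; end plate) to y = +85 mm (53 mm up). A black light gate straddles them at y = 12 mm: uprights at x = -24 and +24 mm, 86 mm high
- nest (a point): where the middle of the cup's underside belongs: on the board, 14 mm up, at (0, 112) mm of the track. A blue horseshoe fence 8 mm high, inner radius 20.5, outer 25.5 mm, stands round it, open towards the track. The rods end 24 mm before this point, 3 mm above the standing cup's rim: put the cup in straight from above
- start (a point): where the centre of the steel ball is when it lies on the rods against the closed gate (85 mm above the table); from here to 50 mm uphill (-y of the track) the rods are free, and the ball rolls down to the gate by itself. The rods' tops are 8.5 mm below the ball's centre
- gate (a point): top of the brass gate pawl, 5 mm thick, that stands up between the rods just below start while the trigger is released and sinks below the rods when it is squeezed
- grip (a point): centre of the top of the fixed black upright grip, 118 mm above the table: 30 mm wide (track x), 24 mm deep (track y), straight down to the board. The trigger stands on its uphill (-y of the track) side
- trigger_tip (a point): middle of the upper end of the red trigger lever (16 mm wide in track x, 9 mm thick), 116 mm up when released; 39 mm from grip towards -y of the track; moves about 17 mm towards the grip when squeezed. Trigger and grip together span 56 mm along track y released, 40 mm squeezed; free from above and all round for 30 mm down from their tops
- trigger (a joint): angle of the sprung trigger (rad): 0 released (gate up), 0.22 fully squeezed (gate down). The hinge is a shaft along track x, 36 mm above the table; squeezing takes 4 to 8 N at the upper end, and the ball needs about a second to roll clear of the gate before it may rise again
- steel_ball_center (a point): centre of the shiny steel ball, 20 mm diameter, 33 g, lying in one of the three holes of the wooden tray, its centre 8 mm above the tray's top (20 mm above the table)
- wood_ball_center (a point): centre of the dark wooden ball, 20 mm diameter, in another hole of the tray
- glass_ball_center (a point): centre of the green glass ball, 20 mm diameter, in another hole of the tray
- tray: fixed wooden ball tray, 44 x 130 x 12 mm, origin under its centre, with three holes in a row along its y axis, 40 mm apart; the balls may lie in any order
- cup: the empty clear portion cup: 44 mm across the rim, 32 mm across the foot, 33 mm high, inner floor 3 mm above its underside, 15 g; origin at the middle of its underside. It starts on the blue plate (195 mm across, floor 2 mm thick, rim 13 mm high)
- jar: small glass jar with white lid, 51 mm across, 65 mm high, at the left of the table: a bystander; origin under its centre
- glue_bottle: white bottle, 43 mm across, 131 mm high, at the left of the track: a bystander; origin under its centre

How it is judged (in metres and radians):
On the way, in this order (a step that is already met when the one before it is completed fails the run):
1. the cup stands upright in its fence and the steel ball lies on the rods against the closed gate, both let go (horizontal distance between cup and nest below 0.008 m and distance between cup and nest below 0.01 m and angle between cup's own z axis and vertical below 0.1 rad and distance between steel_ball_center and start below 0.006 m and value of joint trigger below 0.04 rad and contact force between the fingers and steel_ball below 0.1 N and contact force between the fingers and cup below 0.1 N), for 0.2 s.
2. the trigger is squeezed fully with the cup still in its fence (value of joint trigger above 0.18 rad and horizontal distance between cup and nest below 0.01 m), for 0.05 s.
At the end, for the whole second after the job is handed in: the steel ball lies in the cup (centre within 14 mm of its axis and less than 22 mm above its underside), the cup stands upright (within 0.1 rad) in its fence (within 10 mm sideways, its foot on the board) at rest, and the trigger has sprung back (under 0.03 rad) (horizontal distance between steel_ball_center and cup below 0.014 m and z of steel_ball_center in the frame of cup between 0.005 and 0.022 m and horizontal distance between cup and nest below 0.01 m and distance between cup and nest below 0.012 m and angle between cup's own z axis and vertical below 0.1 rad and value of joint trigger below 0.03 rad and linear speed of cup below 0.02 m/s); the robot touches nothing.
It fails at once if the wooden or the glass ball leaves its hole in the tray (distance of any of wood_ball_center, glass_ball_center from where it was at the start of the episode above 0.012 m).
It fails at once if the jar or the white bottle is pushed more than 30 mm or knocked over (distance of any of jar, glue_bottle from where it was at the start of the episode above 0.03 m or angle between any of jar, glue_bottle's own z axis and vertical above 0.5 rad).
It also fails if it takes over 67 s, if anything falls off the work surface, if the arm or the gripper's body presses on something with over 40 N, if the wrist force passes 120 N, or if a joint passes its speed limit or range.

### The arm

A 7-joint arm with a two-finger parallel gripper is mounted at the origin on a cart in front of the work surface, level with it; the furniture and walls round the work are solid. World frame = base frame: x ahead of the robot, y to its left, z up, the work surface at z = 0. Lengths are in mm, angles in rad, forces in N, time in s.
With the tool pointing down it reaches from about 425 to 1025 mm from the base axis. Payload 9.4 kg.
Tool frame: the origin (TCP) lies at the very end of the fingers, on their centre line; the grasp point (between the pads) lies 19 mm behind it; z points along the fingers, y is the line along which they close (so a half turn about z gives the same grasp; the last joint's range is limited). The gripper opens to 85 mm and grips with 20 to 120 N. Pads are 22 mm wide; open, the fingers measure 114 mm over their backs; the gripper's body (76 mm by 85 mm) begins 54 mm behind the grasp point. The pads swing forward as they close: fully open they stand 13 mm farther back than shut.
Start: joints at [-1.251, 0.599, -0.003, 1.599, 0.002, 0.943, -0.08], TCP at [280.194, 668.667, 231.275] pointing down, gripper open.
Joint ranges: [-2.57, 2.57], [-0.35, 1.97], [-1.29, 1.29], [0.11, 2.56], [-1.05, 4.19], [0.11, 1.86], [-2.63, 2.63]. Speed limits (rad/s): [2.22, 2.22, 3.01, 3.01, 3.14, 3.14, 3.14].

### API

Orientations are given as [roll, pitch, yaw] about the fixed x, y, z axes, in that order (R = Rz(yaw) Ry(pitch) Rx(roll)).
In Python, from rig import observe, eyes, job gives the robot as it stands.
- The arm moves only by the shell command python3 -m inch 'ROWS' [FORCE]. ROWS is JSON, a list that holds one entry, the list of rows, each a list of 5 numbers: the shift along the tool's x, y, z in m, then the turn about the tool's z in degrees, then the opening, from -1 (shut) to 1 (fully open). In form: [[[dx, dy, dz, roll, grip], ...]]. A call has 1 to 8 rows; each row shifts and turns the commanded pose from where the row before left it, along the tool's axes as they then stand; what a row does not reach is not made up. A row lasts 1/10 s, in which the tool goes at most 50 mm and 8.59 degrees, less where a joint would pass 70% of its speed; a pose out of reach is approached as far as the arm can. A call with a gripper value outside its range is refused whole. The fingers move at their own pace and stop on an object; FORCE is the grip in N (left out, the last holds). Time passes only in rows, so rows that do not move let the fingers close. It gives the time, the measured TCP pose, the force, the opening and the grip force at its end, in the units of the state.
- observe(): the state, without advancing time (a new reading comes with each control period).
- eyes.get_image(name): name is "side" or "top"; returns the picture (420x560x3 uint8, red, green, blue); there is no depth.
- eyes.camera_model(name): a dict with "mtx" (3x3 intrinsics, pixels), "R" (3x3) and "t" (3): a world point X has camera coordinates R X + t. Camera axes: x right, y down, z forward; pixel columns grow to the right and rows downward; lengths in mm; the calibration is good to about 2 mm. A picture is of the moment at which its call begins. camera_model takes no time and is no camera call.
- job.close_job(): hands the job in; it is judged then, once.
The state is a dict: "clock": time; "qpos": joint angles; "dq": joint speeds; "joint_torque": joint torques, N m; "tcp_pos": TCP position; "orientation": TCP orientation; "ft_force": force on the tool from outside, world axes, zero at the start; "torque": the same for the moment, N m; "finger_gap": finger opening in mm; "grip_force": force on a finger pad.
Only numpy, scipy, OpenCV 4.12 (cv2) and the standard library are available. Lean on these libraries where they do the work, as an engineer would, in place of code of your own. Each camera call takes 0.05 s, during which the arm holds its last target. There are 200 camera calls.

## Working session

There is one attempt and no reset: what is moved stays moved. The work goes in short steps, Python scripts to look and compute and a shell command to move; the robot and the scene stay as the last step left them, time stands still between calls to the robot, and variables do not carry over. Pictures are saved under pics/ and viewed, at most 10 in all, crops included, and the job is handed in when it is done.

```bash
mkdir -p pics; ls; python3 - <<'E'
from rig import observe, eyes
import cv2
s=observe();print(s)
for n in("side","top"):
    m=eyes.camera_model(n);print(n,m)
    cv2.imwrite(f"pics/{n}0.png",cv2.cvtColor(eyes.get_image(n),cv2.COLOR_RGB2BGR))
E
```

```text
pics
{'clock': 0.0, 'qpos': array([-1.25069112,  0.60011347, -0.00255571,  1.60013397,  0.00179807,
        0.94291262, -0.07979503]), 'dq': array([-0.00075663,  0.00224826, -0.00080943, -0.00079438, -0.001453  ,
       -0.00023768, -0.00179329]), 'joint_torque': array([ 2.17382503e-04, -7.76453376e+01,  1.56564105e+00, -2.58010948e+01,
        1.24527910e-02,  8.93547025e-03,  1.09897661e-05]), 'tcp_pos': array([280.01677771, 668.22315292, 230.42373818]), 'orientation': array([-3.14003332e+00,  1.34901438e-04,  2.74486018e+00]), 'ft_force': array([-1.173354  , -0.15159214, -1.22863454]), 'torque': array([0.00450725, 0.02869876, 0.06817519]), 'grip_force': 0.0, 'finger_gap': 85.56452202343858}
side {'mtx': array([[440.14195175,   0.        , 269.94833103],
       [  0.        , 440.14195175, 206.96205386],
       [  0.        ,   0.        ,   1.        ]]), 'R': array([[ 0.85712108, -0.5148395 , -0.01684474],
       [-0.24072533, -0.37142814, -0.89671202],
       [ 0.45540615,  0.77264573, -0.4422938 ]]), 't': array([-456.909856  ,  198.8019797 ,  837.92529621])}
top {'mtx': array([[505.21843715,   0.        , 278.69974447],
       [  0.        , 505.21843715, 210.2779158 ],
       [  0.        ,   0.        ,   1.        ]]), 'R': array([[-0.0031209 , -0.99958838, -0.02851886],
       [-0.99699904,  0.00531627, -0.07723118],
       [ 0.077351  ,  0.02819224, -0.99660525]]), 't': array([ -28.92287183,  497.51378223, 1036.71265461])}
```

View pics/top0.png

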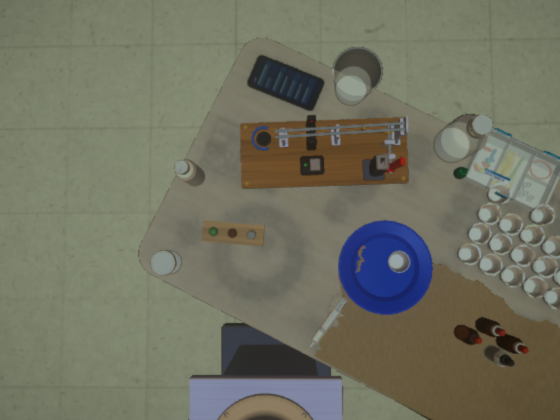

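View pics/side0.png

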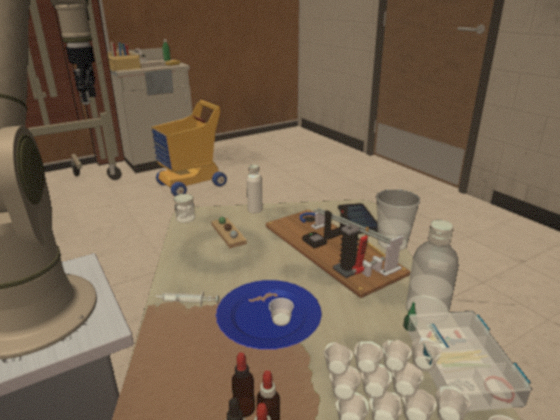

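Top view: the track board spans about (241–409, 118–188), with the fence at (262,138) and the trigger at (397,163). The tray is at (233,233), with green, dark and grey balls at u≈213, 232 and 251. The cup is at (399,261), the jar at (164,262) and the bottle at (187,170). I'll zoom in for details.

```bash
python3 - <<'E'
import cv2,numpy as np
a=cv2.imread('pics/top0.png')
def c(u0,v0,w,h,k): return cv2.resize(a[v0:v0+h,u0:u0+w],None,fx=k,fy=k,interpolation=cv2.INTER_CUBIC)
o=np.zeros((600,800,3),np.uint8)
t=c(235,110,180,85,4.4);o[:t.shape[0],:t.shape[1]]=t
t=c(195,212,78,40,5);o[380:580,:390]=t
t=c(375,240,50,42,5);o[380:590,400:650]=t
cv2.imwrite('pics/z0.png',cv2.convertScaleAbs(o,alpha=1.5))
b=cv2.imread('pics/side0.png')[180:300,200:410]
cv2.imwrite('pics/z1.png',cv2.convertScaleAbs(cv2.resize(b,None,fx=3.8,fy=3.8,interpolation=cv2.INTER_CUBIC),alpha=1.3))
E
```

```text
(no output)
```

View pics/z0.png

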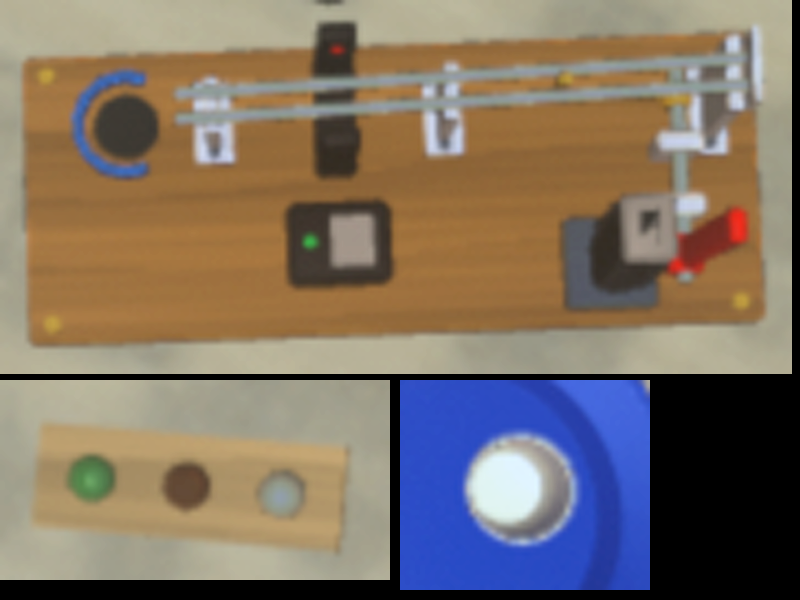

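View pics/z1.png

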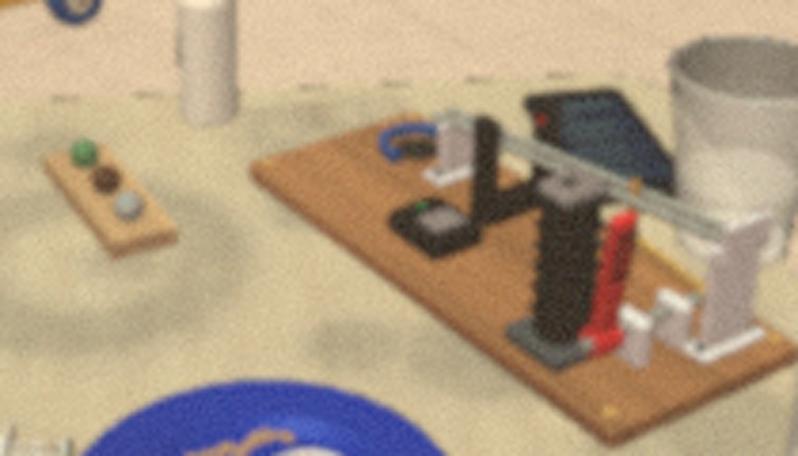

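The zoom shows these top-view pixels:
- Steel ball: about (251.2, 234.8).
- Cup rim: about (399, 261.8); the cup is upright.
- Gate: about (363.4, 127.7).
- Low rod ends: about (275.5, 131.4) and (275.5, 137).
- Grip top: about (382, 160).

In the side view the steel ball is at about (233.7, 233.9). Next I'll compute world positions.

```bash
cat > h.py <<'E'
import numpy as np,cv2
from rig import observe, eyes
M={n:eyes.camera_model(n) for n in("side","top")}
def ray(n,u,v):
    m=M[n];R=np.array(m["R"]);t=np.array(m["t"])
    return -R.T@t, R.T@np.linalg.solve(m["mtx"],[u,v,1.])
def onz(n,uv,z):
    o,d=ray(n,*uv);return (o+d*(z-o[2])/d[2])[:2]
def proj(n,X):
    m=M[n];p=m["mtx"]@(np.array(m["R"])@np.array(X,float)+m["t"]);return p[:2]/p[2]
def tri(a,b):
    (o,d),(p,e)=ray("top",*a),ray("side",*b)
    s=np.linalg.lstsq(np.c_[d,-e],p-o,rcond=None)[0];A=o+d*s[0];B=p+e*s[1];return (A+B)/2,np.linalg.norm(A-B)
E
python3 - <<'E'
from h import *
T=cv2.imread('pics/top0.png');S=cv2.imread('pics/side0.png')
def blobs(img,lo,hi,box):
    u0,v0,u1,v1=box;m=cv2.inRange(cv2.cvtColor(img[v0:v1,u0:u1],cv2.COLOR_BGR2HSV),lo,hi)
    return m,[(c+[u0,v0]) for c in cv2.findContours(m,cv2.RETR_EXTERNAL,cv2.CHAIN_APPROX_NONE)[0] if cv2.contourArea(c)>4]
# fence: circle fit on all blue pixels at z=22
m,_=blobs(T,(100,90,60),(130,255,255),(243,120,280,158))
v,u=np.nonzero(m);P=np.array([onz('top',(a+243,b+120),20) for a,b in zip(u,v)])
s=np.linalg.lstsq(np.c_[2*P,np.ones(len(P))],(P**2).sum(1),rcond=None)[0]
print('fence',s[:2],np.sqrt(s[2]+s[0]**2+s[1]**2),len(P))
# board
_,cs=blobs(T,(5,100,50),(20,255,255),(230,105,425,200))
c=max(cs,key=cv2.contourArea);hull=cv2.convexHull(np.array([onz('top',q[0],14) for q in c],np.float32))
r=cv2.minAreaRect(hull);print('board',r)
Z=lambda x,y:(235+(x-2)/4.4,110+(y-2)/4.4)
Y=lambda x,y:(200+(x-2)/3.8,180+(y-2)/3.8)
for n,p,z in[('rodlo+',(178,94),53),('rodlo-',(178,119),53),('rodhi+',(738,58),80.3),('rodhi-',(738,86),80.3),('gate',(565,78),84),('grip',(648,229),118),('trig',(738,218),116),('lg+',(337,37),86),('lg-',(337,160),86)]:
    print(n,onz('top',Z(*p),z))
# cup rim
m=cv2.inRange(cv2.cvtColor(T[240:285,375:425],cv2.COLOR_BGR2HSV),(0,0,60),(179,90,255))
c=max(cv2.findContours(m,0,cv2.CHAIN_APPROX_NONE)[0],key=cv2.contourArea)
e=cv2.fitEllipse(c);cu=(e[0][0]+375,e[0][1]+240);print('cup',e,cu,onz('top',cu,35))
for n,p,q in[('steel',(281,494),(128,205)),('wood',(187,486),(106,179)),('green',(92,478),(84,153))]:
    a=(195+(p[0]-2)/5,212+(p[1]-382)/5);print(n,onz('top',a,20),onz('side',Y(*q),20),tri(a,Y(*q)))
for n,p,q in[('grip',(648,229),(573,184)),('trig',(738,218),(625,218)),('gate',(565,78),(636,182))]: print(n,tri(Z(*p),Y(*q)))
E
```

```text
fence [650.97981738   1.46682287] 23.06980990607603 91
board ((619.73681640625, -125.34442138671875), (139.2445068359375, 350.96783447265625), 1.5387563705444336)
rodlo+ [657.71129576 -24.92476562]
rodlo- [645.91371932 -24.89461062]
rodhi+ [ 665.17424051 -278.0693403 ]
rodhi- [ 652.38000901 -277.78916664]
gate [ 655.91515543 -199.89962386]
grip [ 581.20561852 -229.64816352]
trig [ 586.03370775 -268.70157953]
lg+ [675.20503441 -97.7567234 ]
lg- [619.13020304 -97.30387516]
cup ((23.59480857849121, 21.247955322265625), (20.619953155517578, 21.18893051147461), 119.35574340820312) (398.5948085784912, 261.2479553222656) [ 391.18183744 -274.34795171]
steel [447.2206154   27.22475035] [446.87356226  26.85061959] (array([447.15951342,  27.2820291 ,  19.70974973]), np.float64(0.1543791435755869))
wood [450.71060419  66.50923469] [450.16691988  65.07686685] (array([450.78908011,  66.59436188,  19.10957186]), np.float64(0.10772821341565514))
green [454.21148254 106.31604039] [453.66023831 105.62407401] (array([454.13114303, 106.43976794,  19.50616387]), np.float64(0.2164874909846611))
grip (array([ 582.29480359, -230.61294954,  114.41449291]), np.float64(1.109564708623462))
trig (array([ 585.96702948, -269.00575269,  111.88221753]), np.float64(1.9228764693639921))
gate (array([ 657.17267801, -200.64593707,   79.38664683]), np.float64(0.3184576359442371))
```

```bash
cat > d.py <<'E'
import sys,numpy as np
from rig import observe
s=observe();p=s["tcp_pos"];w=s["orientation"][2]
print("t",round(s["clock"],2),"tcp",p.round(1),"yaw",round(np.degrees(w),1),"tilt",(s["orientation"][:2]).round(3),"F",np.round(s["ft_force"],1),"gap",round(s["finger_gap"],1),"grip",round(s["grip_force"],1),"q1,7",s["qpos"][[0,6]].round(2))
a=[float(x) for x in sys.argv[1:]]
O=np.array([654.05,-110.2]);y=np.radians(1.54)
if a:
    t=np.array(a[:3])
    if len(a)>4: t[:2]=O+[np.cos(y)*a[0]-np.sin(y)*a[1],np.sin(y)*a[0]+np.cos(y)*a[1]]  # 5th arg: track frame
    d=t-p;c,n=np.cos(w),np.sin(w)
    print("target",t.round(1),"tool delta mm",round(c*d[0]+n*d[1],1),round(n*d[0]-c*d[1],1),round(-d[2],1),"turn",round((np.degrees(w)-a[3]+180)%360-180,1))
E
python3 -m inch '[[[-0.0288,-0.0332,0,0,1],[-0.0288,-0.0332,0,0,1],[-0.0288,-0.0332,0,0,1],[-0.0288,-0.0332,0,0,1],[-0.0288,-0.0332,0,0,1],[-0.0288,-0.0332,0,0,1],[-0.0288,-0.0332,0,0,1],[-0.0288,-0.0332,0,0,1]]]' 20
python3 -m inch '[[[-0.0288,-0.0332,0,0,1],[-0.0288,-0.0332,0,0,1],[-0.0288,-0.0332,0,0,1],[-0.0288,-0.0332,0,0,1],[-0.0288,-0.0332,0,0,1],[-0.0288,-0.0332,0,0,1],[-0.0288,-0.0332,0,0,1],[-0.0288,-0.0332,0,0,1]]]'
python3 -m inch '[[[0,0,0,8.2,1],[0,0,0,8.2,1],[0,0,0,8.2,1],[0,0,0,8.2,1],[0,0,0,8.2,1],[0,0,0,8.2,1],[0,0,0,8.2,1],[0,0,0,8.2,1]]]'
python3 d.py 391.2 -274.3 120 91.5
```

```text
clock: 0.9
tcp_pos: [390.2, 332.8, 231.2]
orientation: [-3.141, -0.0, 2.745]
ft_force: [0.3, 0.0, 0.2]
finger_gap: 85.0
grip_force: 0.0
clock: 1.7
tcp_pos: [500.1, -1.1, 231.3]
orientation: [3.142, -0.0, 2.745]
ft_force: [0.7, 0.6, -0.8]
finger_gap: 85.4
grip_force: 0.0
clock: 2.5
tcp_pos: [499.7, 0.7, 231.1]
orientation: [-3.141, 0.0, 1.594]
ft_force: [-0.3, 0.0, -1.0]
finger_gap: 85.4
grip_force: 0.0
t 2.5 tcp [499.7   0.7 231.1] yaw 91.3 tilt [-3.141  0.   ] F [-0.3  0.  -1. ] gap 85.4 grip 0.0 q1,7 [-0.4   0.13]
target [ 391.2 -274.3  120. ] tool delta mm -272.4 -114.9 111.1 turn -0.2
```

```bash

python3 -m inch '[[[-0.034,-0.0144,0.0139,0,1],[-0.034,-0.0144,0.0139,0,1],[-0.034,-0.0144,0.0139,0,1],[-0.034,-0.0144,0.0139,0,1],[-0.034,-0.0144,0.0139,0,1],[-0.034,-0.0144,0.0139,0,1],[-0.034,-0.0144,0.0139,0,1],[-0.034,-0.0144,0.0139,0,1]]]'
python3 -m inch '[[[0,0,0.02,0,1],[0,0,0.02,0,1],[0,0,0.015,0,1],[0,0,0,0,1],[0,0,0,0,1]]]'
python3 d.py 391.2 -274.3 14 91.5; python3 - <<'E'
from h import *
a=eyes.get_image('side')[:,:,::-1];b=eyes.get_image('top')[:,:,::-1]
f=lambda i,u,v:cv2.resize(i[v:v+100,u:u+100],(400,400))
cv2.imwrite('pics/c1.png',np.hstack([f(a,230,240),f(b,350,210)]))
E
```

```text
clock: 3.3
tcp_pos: [392.0, -275.8, 119.4]
orientation: [-3.142, -0.0, 1.6]
ft_force: [1.4, 0.2, 0.9]
finger_gap: 85.2
grip_force: 0.0
clock: 3.8
tcp_pos: [392.5, -274.6, 65.1]
orientation: [-3.141, -0.0, 1.6]
ft_force: [0.8, 0.3, -0.1]
finger_gap: 85.1
grip_force: 0.0
t 3.8 tcp [ 392.5 -274.6   65.1] yaw 91.7 tilt [-3.141 -0.   ] F [ 0.8  0.3 -0.1] gap 85.1 grip 0.0 q1,7 [0.39 0.87]
target [ 391.2 -274.3   14. ] tool delta mm 0.3 -1.3 51.1 turn 0.2
```

View pics/c1.png

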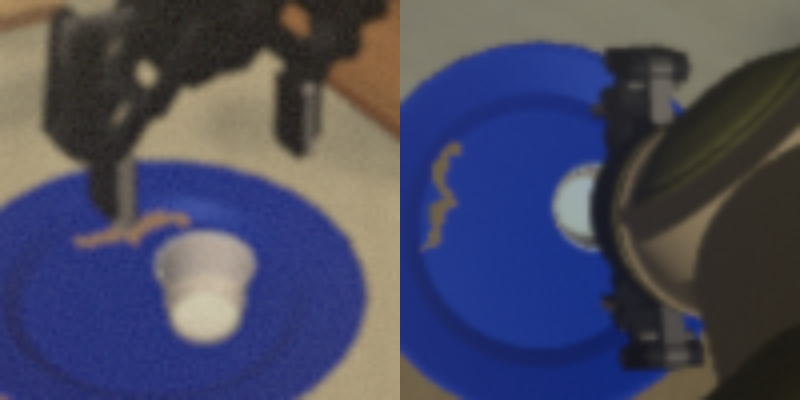

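The cup stands upright between the open fingers. Its rim centre is at about (205,262) in the side crop, which is side pixel (281,305). I'll check that against the model before descending.

```bash
python3 - <<'E'
from h import *
print(proj('side',(391.2,-274.3,35)),proj('side',(391.2,-274.3,2)),onz('side',(281.2,305),35))
for x in(349,435):print(proj('side',(x,-274.6,78)))
E
python3 -m inch '[[[0,-0.001,0.015,0,1],[0,0,0.015,0,1],[0,0,0.012,0,1],[0,0,0.009,0,1],[0,0,0,0,1]]]'
python3 d.py 391.2 -274.3 14 91.5
```

```text
[280.56693406 304.69858198] [280.67857757 319.13717321] [ 391.71026393 -275.61490043]
[259.55571827 293.113313  ]
[301.17294039 277.29530769]
clock: 4.4
tcp_pos: [391.5, -274.4, 13.4]
orientation: [-3.141, -0.001, 1.6]
ft_force: [0.1, 0.0, 1.0]
finger_gap: 85.3
grip_force: 0.0
t 4.4 tcp [ 391.5 -274.4   13.4] yaw 91.7 tilt [-3.141e+00 -1.000e-03] F [0.1 0.  1. ] gap 85.3 grip 0.0 q1,7 [0.44 0.89]
target [ 391.2 -274.3   14. ] tool delta mm 0.1 -0.3 -0.6 turn 0.2
```

```bash

python3 -m inch '[[[0,0,0,0,-1],[0,0,0,0,-1],[0,0,0,0,-1],[0,0,0,0,-1],[0,0,0,0,-1],[0,0,0,0,-1],[0,0,0,0,-1]]]' 20
python3 -m inch '[[[0,0,-0.01,0,-1],[0,0,-0.02,0,-1],[0,0,-0.03,0,-1],[0,0,-0.04,0,-1],[0,0,-0.04,0,-1],[0,0,0,0,-1],[0,0,0,0,-1]]]'
python3 d.py 0 112 140 91.54 1;python3 - <<'E'
from h import *
a=eyes.get_image('side')[:,:,::-1]
cv2.imwrite('pics/c2.png',cv2.resize(a[180:330,200:400],(800,600)))
E
```

```text
clock: 5.1
tcp_pos: [391.9, -274.7, 14.7]
orientation: [3.141, 0.001, 1.6]
ft_force: [-1.2, 0.5, 5.0]
finger_gap: 41.8
grip_force: 19.6
clock: 5.8
tcp_pos: [392.2, -274.5, 155.5]
orientation: [3.139, 0.001, 1.6]
ft_force: [-0.1, 1.0, -0.3]
finger_gap: 41.5
grip_force: 20.4
t 5.8 tcp [ 392.2 -274.5  155.5] yaw 91.7 tilt [3.139e+00 1.000e-03] F [-0.1  1.  -0.3] gap 41.5 grip 20.4 q1,7 [0.28 0.81]
target [651.    1.8 140. ] tool delta mm 268.5 266.9 15.5 turn 0.2
```

View pics/c2.png

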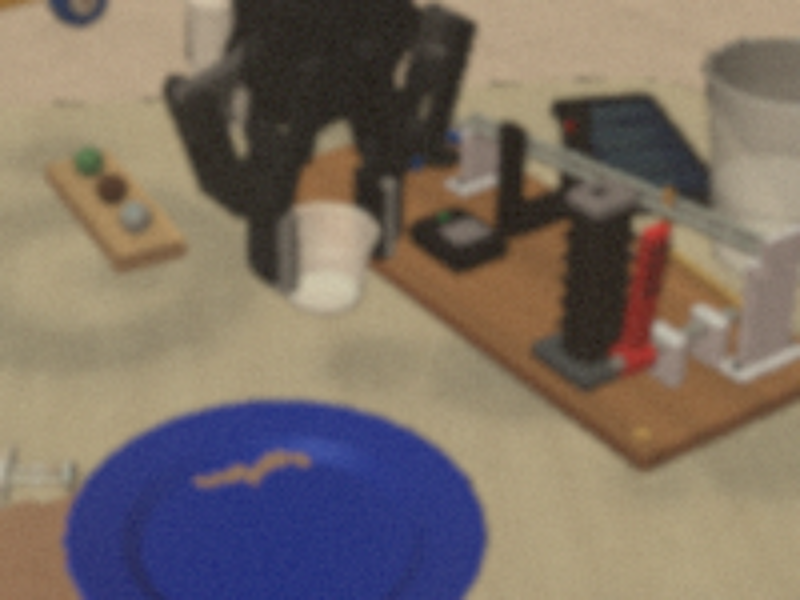

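The cup hangs upright in the fingers, with its foot at about (330,300) in the crop, and it clears everything.

```bash

python3 -m inch '[[[0.0335,0.0333,0,0,-1],[0.0336,0.0334,0,0,-1],[0.0336,0.0334,0,0,-1],[0.0336,0.0334,0,0,-1],[0.0336,0.0334,0,0,-1],[0.0336,0.0334,0,0,-1],[0.0336,0.0334,0,0,-1],[0.0336,0.0334,0,0.2,-1]]]'
python3 -m inch '[[[0,0,0.04,0,-1],[0,0,0.03,0,-1],[0,0,0,0,-1],[0,0,0,0,-1],[0,0,0,0,-1]]]'
python3 d.py 0 112 27 91.54 1;python3 - <<'E'
from h import *
a=eyes.get_image('side')[:,:,::-1]
print(proj('side',(651,1.8,73)),proj('side',(651,1.8,106)))
cv2.imwrite('pics/c3.png',cv2.resize(a[160:260,240:380],(800,571),interpolation=2))
E
```

```text
clock: 6.65
tcp_pos: [651.0, 3.4, 152.2]
orientation: [-3.139, 0.0, 1.596]
ft_force: [1.4, -0.8, 0.7]
finger_gap: 41.5
grip_force: 20.4
clock: 7.15
tcp_pos: [651.4, 1.0, 85.1]
orientation: [3.141, 0.0, 1.595]
ft_force: [0.8, 0.5, -0.9]
finger_gap: 41.7
grip_force: 20.5
t 7.15 tcp [651.4   1.   85.1] yaw 91.4 tilt [3.141 0.   ] F [ 0.8  0.5 -0.9] gap 41.7 grip 20.5 q1,7 [-0.29  0.28]
target [651.    1.8  27. ] tool delta mm 0.7 -0.3 58.1 turn -0.1
[309.40346464 197.37393753] [309.70763387 185.2843276 ]
```

View pics/c3.png

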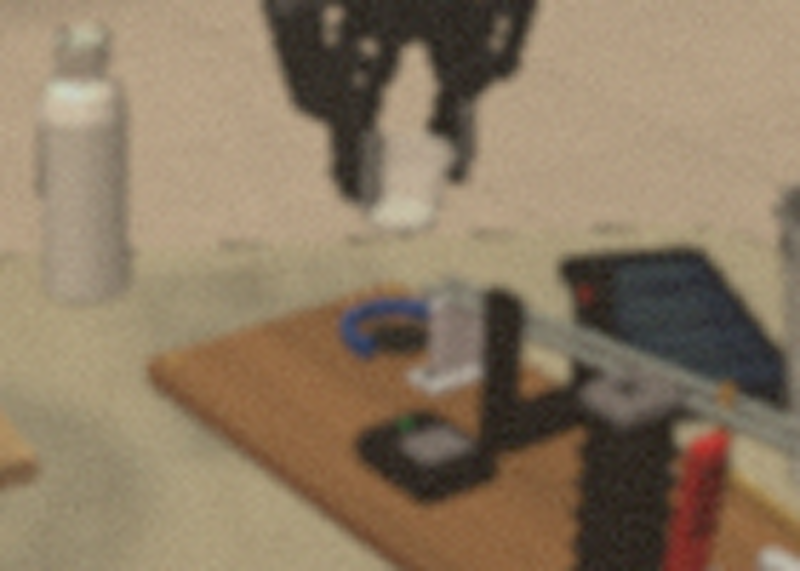

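The held cup's foot is at (403,212), directly above the fence's dark disc at (400,338), so it is aligned. I'll lower it now.

```bash

python3 -m inch '[[[0.0005,0,0.02,0,-1],[0,0,0.018,0,-1],[0,0,0.01,0,-1],[0,0,0.004,0,-1],[0,0,0.003,0,-1],[0,0,0,0,-1],[0,0,0,0,-1]]]'
python3 -m inch '[[[0,0,0.002,0,-1],[0,0,0,0,-1],[0,0,0,0,-1]]]'
python3 d.py 0 112 26.7 91.54 1
```

```text
clock: 7.9
tcp_pos: [651.2, 2.2, 29.8]
orientation: [3.141, 0.0, 1.596]
ft_force: [0.6, 0.0, -0.1]
finger_gap: 41.8
grip_force: 20.5
clock: 8.2
tcp_pos: [650.9, 2.3, 27.2]
orientation: [3.141, 0.0, 1.596]
ft_force: [0.2, 0.1, -0.4]
finger_gap: 41.7
grip_force: 20.5
t 8.2 tcp [650.9   2.3  27.2] yaw 91.5 tilt [3.141 0.   ] F [ 0.2  0.1 -0.4] gap 41.7 grip 20.5 q1,7 [-0.26  0.31]
target [651.    1.8  26.7] tool delta mm -0.5 0.2 0.5 turn -0.1
```

```bash

python3 -m inch '[[[0,0,0.001,0,-1],[0,0,0,0,-1],[0,0,0,0,-1]]]'
python3 -m inch '[[[0,0,0.001,0,-1],[0,0,0,0,-1],[0,0,0,0,-1]]]'
python3 d.py
```

```text
clock: 8.5
tcp_pos: [651.0, 2.2, 26.3]
orientation: [3.141, -0.0, 1.596]
ft_force: [-0.8, 0.3, 4.2]
finger_gap: 41.4
grip_force: 20.7
clock: 8.8
tcp_pos: [651.0, 2.3, 26.1]
orientation: [3.141, -0.0, 1.596]
ft_force: [-3.0, 0.5, 12.4]
finger_gap: 41.7
grip_force: 21.2
t 8.8 tcp [651.    2.3  26.1] yaw 91.5 tilt [ 3.141 -0.   ] F [-3.   0.5 12.4] gap 41.7 grip 21.2 q1,7 [-0.25  0.31]
```

```bash

python3 -m inch '[[[0,0,-0.001,0,-1],[0,0,0,0,0.05],[0,0,0,0,0.2],[0,0,0,0,0.45],[0,0,0,0,0.45],[0,0,0,0,0.45]]]'
python3 -m inch '[[[0,0,-0.01,0,0.45],[0,0,-0.03,0,0.45],[0,0,-0.04,0,0.45],[0,0,-0.04,0,0.45],[0,0,-0.02,0,0.45],[0,0,0,0,0.45]]]'
python3 d.py 447.2 27.2 160 85;python3 - <<'E'
from h import *
a=eyes.get_image('side')[:,:,::-1]
cv2.imwrite('pics/c4.png',cv2.resize(a[160:260,240:380],(800,571),interpolation=2))
E
```

```text
clock: 9.4
tcp_pos: [650.8, 2.2, 25.9]
orientation: [-3.141, 0.0, 1.596]
ft_force: [-0.3, -0.7, 0.2]
finger_gap: 61.9
grip_force: 0.0
clock: 10.0
tcp_pos: [652.6, 2.0, 170.3]
orientation: [3.135, -0.0, 1.596]
ft_force: [0.3, 0.3, -0.1]
finger_gap: 61.8
grip_force: 0.0
t 10.0 tcp [652.6   2.  170.3] yaw 91.5 tilt [ 3.135 -0.   ] F [ 0.3  0.3 -0.1] gap 61.8 grip 0.0 q1,7 [-0.33  0.24]
target [447.2  27.2 160. ] tool delta mm 30.4 -204.7 10.3 turn 6.5
```

View pics/c4.png

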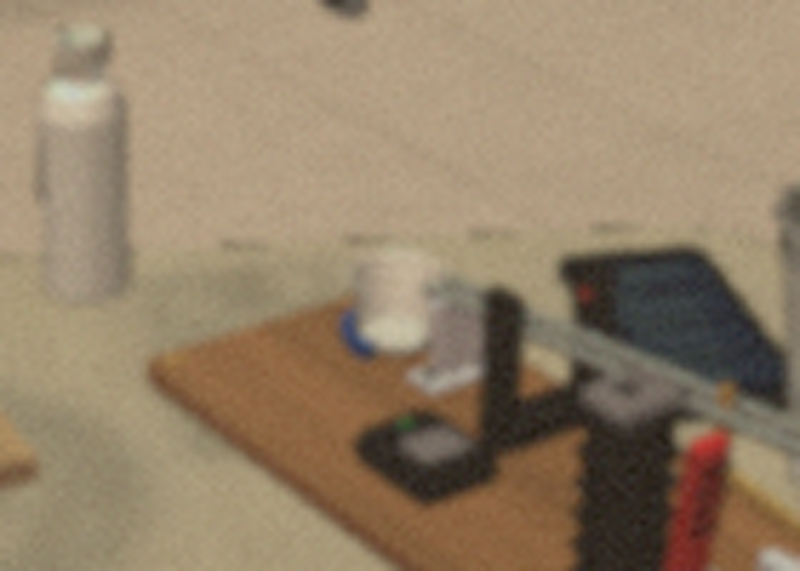

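The cup stands upright in the fence at about (398,300) in the crop. Next is the steel ball.

```bash

python3 -m inch '[[[0.0061,-0.041,0,0,0.2],[0.0061,-0.041,0,0,0.2],[0.0061,-0.041,0.01,0,0.2],[0.0061,-0.041,0.03,0,0.2],[0.006,-0.0407,0.035,0,0.2],[0,0,0.035,6.5,0.2],[0,0,0,0,0.2],[0,0,0,0,0.2]]]'
python3 d.py 447.2 27.2 13.5 85
```

```text
clock: 10.85
tcp_pos: [449.5, 26.6, 59.1]
orientation: [-3.14, 0.0, 1.485]
ft_force: [0.2, -0.4, 0.8]
finger_gap: 51.5
grip_force: 0.0
t 10.85 tcp [449.5  26.6  59.1] yaw 85.1 tilt [-3.14  0.  ] F [ 0.2 -0.4  0.8] gap 51.5 grip 0.0 q1,7 [-0.31  0.25]
target [447.2  27.2  13.5] tool delta mm 0.4 -2.3 45.6 turn 0.1
```

```bash

python3 -m inch '[[[0.0005,-0.002,0.02,0,0.2],[0,0,0.012,0,0.2],[0,0,0.008,0,0],[0,0,0.0035,0,0],[0,0,0.002,0,0],[0,0,0,0,0],[0,0,0,0,0]]]'
python3 d.py 447.2 27.2 13.5 85
python3 -m inch '[[[0,0,0,0,-0.4],[0,0,0,0,-1],[0,0,0,0,-1],[0,0,0,0,-1],[0,0,0,0,-1],[0,0,0,0,-1]]]' 20
python3 d.py 447.2 27.2 13.5 85
```

```text
clock: 11.55
tcp_pos: [448.9, 27.9, 15.1]
orientation: [3.14, -0.001, 1.484]
ft_force: [-0.2, 0.4, 0.3]
finger_gap: 42.7
grip_force: 0.0
t 11.55 tcp [448.9  27.9  15.1] yaw 85.0 tilt [ 3.14e+00 -1.00e-03] F [-0.2  0.4  0.3] gap 42.7 grip 0.0 q1,7 [-0.28  0.66]
target [447.2  27.2  13.5] tool delta mm -0.8 -1.7 1.6 turn 0.0
clock: 12.15
tcp_pos: [447.8, 27.7, 14.5]
orientation: [-3.142, -0.0, 1.483]
ft_force: [-0.3, 1.4, 6.1]
finger_gap: 18.3
grip_force: 19.5
t 12.15 tcp [447.8  27.7  14.5] yaw 85.0 tilt [-3.142 -0.   ] F [-0.3  1.4  6.1] gap 18.3 grip 19.5 q1,7 [-0.28  0.66]
target [447.2  27.2  13.5] tool delta mm -0.6 -0.6 1.0 turn -0.0
```

```bash

python3 -m inch '[[[0,0,-0.005,0,-1],[0,0,-0.015,0,-1],[0,0,-0.03,0,-1],[0,0,-0.04,0,-1],[0,0,-0.035,0,-1],[0,0,0,0,-1],[0,0,0,0,-1]]]'
python3 d.py 0 -111 150 91.5 1;python3 - <<'E'
from h import *
a=eyes.get_image('side')[:,:,::-1]
s=observe()['tcp_pos'];u,v=proj('side',s).astype(int);print(u,v)
cv2.imwrite('pics/c5.png',cv2.hconcat([cv2.resize(a[v-30:v+30,u-40:u+40],(400,300),interpolation=2),cv2.resize(a[200:260,195:275],(400,300),interpolation=2)]))
E
```

```text
clock: 12.85
tcp_pos: [447.9, 28.3, 139.8]
orientation: [3.141, -0.001, 1.484]
ft_force: [0.2, 1.2, -0.2]
finger_gap: 18.2
grip_force: 19.6
t 12.85 tcp [447.9  28.3 139.8] yaw 85.0 tilt [ 3.141e+00 -1.000e-03] F [ 0.2  1.2 -0.2] gap 18.2 grip 19.6 q1,7 [-0.64  0.47]
target [ 657.  -221.2  150. ] tool delta mm -230.5 229.9 -10.2 turn -6.5
230 187
```

View pics/c5.png

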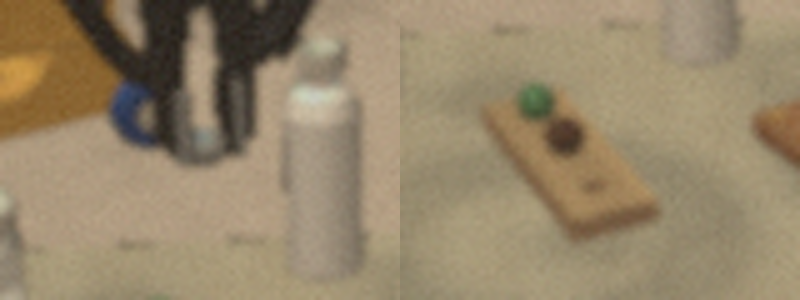

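The ball is held at the fingertips at (203,148) in the left crop. The wooden and green balls are still in their holes. Moving to the high end of the track.

```bash

python3 -m inch '[[[-0.0288,0.0287,-0.005,0,-1],[-0.0288,0.0287,-0.005,0,-1],[-0.0288,0.0287,0,0,-1],[-0.0288,0.0287,0,0,-1],[-0.0288,0.0287,0,0,-1],[-0.0288,0.0287,0,0,-1],[-0.0288,0.0287,0,0,-1],[-0.0288,0.0287,0,-6.5,-1]]]'
python3 -m inch '[[[0,0,0.02,0,-1],[0,0,0.02,0,-1],[0,0,0.005,0,-1],[0,0,0,0,-1],[0,0,0,0,-1]]]'
python3 d.py 0 -112 80.5 91.5 1
```

```text
clock: 13.7
tcp_pos: [656.2, -223.2, 146.5]
orientation: [-3.138, -0.002, 1.597]
ft_force: [0.2, -0.0, 0.2]
finger_gap: 17.7
grip_force: 19.6
clock: 14.2
tcp_pos: [656.1, -222.3, 104.1]
orientation: [-3.141, -0.0, 1.596]
ft_force: [0.1, -0.4, 0.3]
finger_gap: 17.9
grip_force: 19.7
t 14.2 tcp [ 656.1 -222.3  104.1] yaw 91.4 tilt [-3.141 -0.   ] F [ 0.1 -0.4  0.3] gap 17.9 grip 19.7 q1,7 [-0.09  0.81]
target [ 657.1 -222.2   80.5] tool delta mm 0.1 1.0 23.6 turn -0.1
```

```bash

python3 -m inch '[[[0,0.001,0.012,0,-1],[0,0,0.006,0,-1],[0,0,0.002,0,-1],[0,0,0,0,-1],[0,0,0,0,-1]]]'
python3 -m inch '[[[0,0,0.0015,0,-1],[0,0,0,0,-1],[0,0,0,0,-1]]]'
python3 -m inch '[[[0,0,0.001,0,-1],[0,0,0,0,-1],[0,0,0,0,-1]]]'
python3 d.py 0 -112 80.5 91.5 1
```

```text
clock: 14.7
tcp_pos: [657.3, -222.1, 84.2]
orientation: [-3.141, 0.0, 1.596]
ft_force: [0.2, -0.9, -0.4]
finger_gap: 17.8
grip_force: 19.7
clock: 15.0
tcp_pos: [657.3, -222.0, 82.7]
orientation: [-3.141, 0.0, 1.596]
ft_force: [0.2, -0.1, 0.1]
finger_gap: 17.9
grip_force: 19.7
clock: 15.3
tcp_pos: [657.2, -222.0, 81.6]
orientation: [-3.141, 0.0, 1.596]
ft_force: [-0.8, -0.3, -0.5]
finger_gap: 18.1
grip_force: 19.7
t 15.3 tcp [ 657.2 -222.    81.6] yaw 91.5 tilt [-3.141  0.   ] F [-0.8 -0.3 -0.5] gap 18.1 grip 19.7 q1,7 [-0.08  0.83]
target [ 657.1 -222.2   80.5] tool delta mm -0.1 -0.1 1.1 turn -0.0
```

```bash

python3 -m inch '[[[0,0,0.001,0,-1],[0,0,0,0,-1],[0,0,0,0,-1]]]'
python3 -m inch '[[[0,0,0.001,0,-1],[0,0,0,0,-1],[0,0,0,0,-1]]]'
```

```text
clock: 15.6
tcp_pos: [657.3, -222.1, 81.1]
orientation: [3.142, -0.0, 1.596]
ft_force: [-0.6, 1.9, 6.2]
finger_gap: 18.0
grip_force: 20.0
clock: 15.9
tcp_pos: [657.5, -222.2, 80.8]
orientation: [3.141, -0.0, 1.596]
ft_force: [-2.5, 2.1, 11.1]
finger_gap: 17.8
grip_force: 20.4
```

The ball touches the rods at the predicted height. Releasing.

```bash

python3 -m inch '[[[0,0,-0.001,0,-1],[0,0,0,0,-0.45],[0,0,0,0,-0.3],[0,0,0,0,-0.2],[0,0,0,0,-0.1],[0,0,0,0,-0.1],[0,0,0,0,-0.1],[0,0,0,0,-0.1]]]'
python3 -m inch '[[[0,0,-0.005,0,-0.1],[0,0,-0.02,0,-0.1],[0,0,-0.03,0,-0.1],[0,0,-0.04,0,-0.1],[0,0,-0.03,0,-0.1],[0,0,0,0,1],[0,0,0,0,1]]]'
python3 d.py -74 -125.5 150 1.54 1;python3 - <<'E'
from h import *
a=eyes.get_image('side')[:,:,::-1];b=eyes.get_image('top')[:,:,::-1]
print(proj('side',(656.8,-213.2,85)),proj('top',(656.8,-213.2,85)))
cv2.imwrite('pics/c6.png',cv2.vconcat([cv2.resize(a[190:270,270:430],(600,300),interpolation=2),cv2.resize(b[100:200,230:430],(600,300),interpolation=2)]))
E
```

```text
clock: 16.7
tcp_pos: [657.2, -222.0, 80.5]
orientation: [-3.141, 0.0, 1.596]
ft_force: [0.4, 0.7, -0.6]
finger_gap: 38.5
grip_force: 0.0
clock: 17.4
tcp_pos: [657.5, -221.9, 206.5]
orientation: [3.14, 0.0, 1.597]
ft_force: [-0.9, -0.1, -0.4]
finger_gap: 66.2
grip_force: 0.0
t 17.4 tcp [ 657.5 -221.9  206.5] yaw 91.5 tilt [3.14 0.  ] F [-0.9 -0.1 -0.4] gap 66.2 grip 0.0 q1,7 [-0.15  0.74]
target [ 583.4 -237.6  150. ] tool delta mm -13.8 -74.5 56.5 turn 89.9
[370.89621451 227.52159923] [369.78726677 126.64209947]
```

View pics/c6.png

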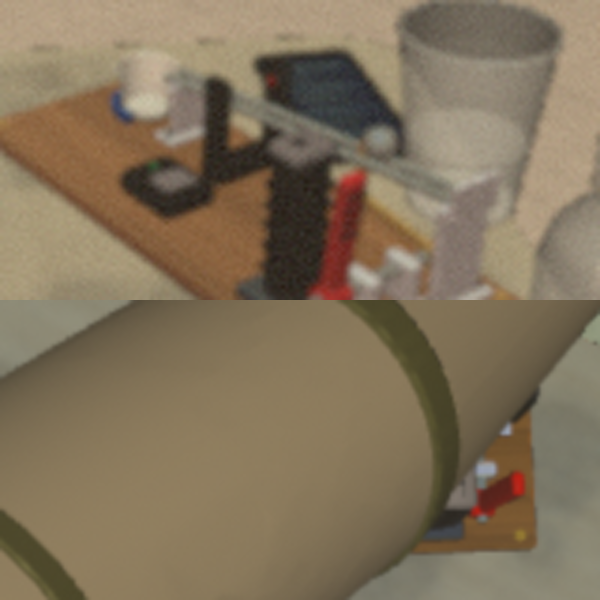

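The ball rests against the gate at side pixel (371.1, 227.3), against a predicted (370.9, 227.5). The cup is still in its fence. Next is the trigger.

```bash

python3 -m inch '[[[-0.007,-0.037,0,0,1],[-0.007,-0.037,0,0,1],[0,0,0,8.5,1],[0,0,0,8.5,1],[0,0,0,8.5,1],[0,0,0,8.5,1],[0,0,0,8.5,1],[0,0,0,8.5,1]]]'
python3 -m inch '[[[0,0,0,8.5,1],[0,0,0,8.5,1],[0,0,0,8.5,1],[0,0,0,8.5,1],[0,0,0,4.9,1],[0,0,0.04,0,1],[0,0,0.02,0,1],[0,0,0,0,1]]]'
python3 d.py -74 -125.5 91 1.54 1
```

```text
clock: 18.3
tcp_pos: [583.1, -237.6, 204.4]
orientation: [-3.14, 0.002, 0.7]
ft_force: [-0.5, -0.1, -0.4]
finger_gap: 85.6
grip_force: 0.0
clock: 19.1
tcp_pos: [581.9, -236.6, 142.0]
orientation: [-3.14, 0.006, 0.027]
ft_force: [-0.1, 0.0, 0.5]
finger_gap: 85.4
grip_force: 0.0
t 19.1 tcp [ 581.9 -236.6  142. ] yaw 1.6 tilt [-3.14   0.006] F [-0.1  0.   0.5] gap 85.4 grip 0.0 q1,7 [-0.29 -0.34]
target [ 583.4 -237.6   91. ] tool delta mm 1.5 1.0 51.0 turn 0.0
```

```bash

python3 -m inch '[[[0.0015,0.001,0.02,0,1],[0,0,0.02,0,1],[0,0,0.009,0,1],[0,0,0,0,1],[0,0,0,0,1]]]'
python3 d.py -74 -125.5 91 1.54 1
python3 -m inch '[[[0,0,0,0,0.4],[0,0,0,0,0.4],[0,0,0,0,0.4],[0,0,0,0,0.4]]]' 20
python3 d.py
```

```text
clock: 19.6
tcp_pos: [585.3, -239.3, 97.2]
orientation: [3.141, -0.0, 0.027]
ft_force: [-0.5, 0.4, 0.6]
finger_gap: 85.6
grip_force: 0.0
t 19.6 tcp [ 585.3 -239.3   97.2] yaw 1.5 tilt [ 3.141 -0.   ] F [-0.5  0.4  0.6] gap 85.6 grip 0.0 q1,7 [-0.25 -0.3 ]
target [ 583.4 -237.6   91. ] tool delta mm -1.8 -1.8 6.2 turn 0.0
clock: 20.0
tcp_pos: [585.6, -240.2, 97.5]
orientation: [3.139, -0.001, 0.027]
ft_force: [0.1, -5.1, 3.1]
finger_gap: 59.8
grip_force: 2.4
t 20.0 tcp [ 585.6 -240.2   97.5] yaw 1.5 tilt [ 3.139e+00 -1.000e-03] F [ 0.1 -5.1  3.1] gap 59.8 grip 2.4 q1,7 [-0.25 -0.3 ]
```

```bash

python3 -m inch '[[[0,-0.001,0,0,0],[0,-0.0015,0,0,-0.3],[0,0,0,0,-1],[0,0,0,0,-1],[0,0,0,0,-1],[0,0,0,0,-1]]]' 20
python3 d.py
python3 -m inch '[[[0,0,0,0,-1],[0,0,0,0,-1],[0,0,0,0,-1],[0,0,0,0,-1],[0,0,0,0,-1],[0,0,0,0,-1],[0,0,0,0,-1],[0,0,0,0,-1]]]'
python3 d.py
```

```text
clock: 20.6
tcp_pos: [585.4, -237.3, 97.7]
orientation: [3.14, -0.001, 0.027]
ft_force: [-0.8, -2.8, 9.6]
finger_gap: 37.8
grip_force: 23.3
t 20.6 tcp [ 585.4 -237.3   97.7] yaw 1.5 tilt [ 3.14e+00 -1.00e-03] F [-0.8 -2.8  9.6] gap 37.8 grip 23.3 q1,7 [-0.26 -0.3 ]
clock: 21.4
tcp_pos: [585.4, -237.3, 97.7]
orientation: [3.14, -0.001, 0.027]
ft_force: [-0.8, -2.6, 9.7]
finger_gap: 38.0
grip_force: 23.3
t 21.4 tcp [ 585.4 -237.3   97.7] yaw 1.5 tilt [ 3.14e+00 -1.00e-03] F [-0.8 -2.6  9.7] gap 38.0 grip 23.3 q1,7 [-0.26 -0.3 ]
```

Fully squeezed: the gap reads about 38 mm, and this gauge has been reading 2 mm low. I'll hold a little longer, check the ball, then release.

```bash

python3 -m inch '[[[0,0,0,0,-1],[0,0,0,0,-1],[0,0,0,0,-1],[0,0,0,0,-1],[0,0,0,0,-1],[0,0,0,0,-1]]]'
cat > chk.py <<'E'
from h import *
a=eyes.get_image('side')[:,:,::-1].astype(int);b=eyes.get_image('side')[:,:,::-1].astype(int)
o=cv2.imread('pics/side0.png').astype(int)
a=(a+b)//2
D=lambda X,r:np.abs(a-o).sum(2)[int(X[1])-r:int(X[1])+r+1,int(X[0])-r:int(X[0])+r+1].mean()
print('start patch diff vs no-ball',D((371.1,227.3),2))
for y in range(-90,90,15):
    z=73.5+11.5+(-103-y)*.109;X=proj('side',(654.05-.0269*y,-110.2+y,z));print(y,round(D(X,1)),end='; ')
E
python3 chk.py
```

```text
clock: 22.0
tcp_pos: [585.4, -237.3, 97.7]
orientation: [3.14, -0.001, 0.027]
ft_force: [-1.2, -2.4, 9.3]
finger_gap: 38.0
grip_force: 23.3
start patch diff vs no-ball 24.88
-90 68; -75 61; -60 10; -45 32; -30 21; -15 67; 0 13; 15 12; 30 13; 45 15; 60 15; 75 20;
```

```bash

python3 -m inch '[[[0,0,0,0,0],[0,0,0,0,0.2],[0,0,0,0,0.6],[0,0,0,0,1],[0,0,0,0,1],[0,0,0,0,1],[0,0,0,0,1]]]'
python3 d.py
python3 -m inch '[[[0,0,-0.02,0,1],[0,0,-0.04,0,1],[0,0,-0.04,0,1],[0,0,-0.04,0,1],[-0.04,0,0,0,1],[-0.04,0,0,0,1],[-0.04,0,0,0,1],[-0.04,0,0,0,1]]]'
python3 -m inch '[[[0,0,0,0,1],[0,0,0,0,1],[0,0,0,0,1]]]'
python3 chk.py; python3 - <<'E'
from h import *
b=eyes.get_image('top')[:,:,::-1];a=eyes.get_image('side')[:,:,::-1]
cv2.imwrite('pics/c7.png',cv2.vconcat([cv2.resize(b[100:200,230:430],(600,300),interpolation=2),cv2.resize(a[190:270,270:430],(600,300),interpolation=2)]))
o=cv2.imread('pics/top0.png')
u,v=proj('top',(651,1.9,28)).astype(int);print(u,v);print(b[v-8:v+9:2,u-12:u+13:2].mean(2).astype(int))
# trigger tip: red centroid, now and at start
for i in(b,o):
    m=cv2.inRange(cv2.cvtColor(np.ascontiguousarray(i[140:185,385:415]),cv2.COLOR_BGR2HSV),(0,150,60),(8,255,255));w=cv2.moments(m,True);print('red',w['m00'],w['m10']/max(w['m00'],1)+385,w['m01']/max(w['m00'],1)+140)
E
```

```text
clock: 22.8
tcp_pos: [585.1, -235.7, 96.5]
orientation: [-3.141, 0.001, 0.028]
ft_force: [0.5, -0.6, 0.1]
finger_gap: 85.4
grip_force: 0.0
t 22.8 tcp [ 585.1 -235.7   96.5] yaw 1.6 tilt [-3.141e+00  1.000e-03] F [ 0.5 -0.6  0.1] gap 85.4 grip 0.0 q1,7 [-0.26 -0.3 ]
clock: 23.6
tcp_pos: [423.5, -240.2, 236.6]
orientation: [-3.141, 0.0, 0.028]
ft_force: [0.3, 0.1, 0.1]
finger_gap: 85.5
grip_force: 0.0
clock: 23.9
tcp_pos: [426.4, -240.6, 236.8]
orientation: [3.141, -0.0, 0.029]
ft_force: [0.5, 0.1, -0.8]
finger_gap: 85.3
grip_force: 0.0
start patch diff vs no-ball 11.52
-90 16; -75 13; -60 13; -45 10; -30 13; -15 6; 0 18; 15 20; 30 18; 45 21; 60 22; 75 30; 262 136
[[ 79  83 129 106 106 107 107 108 112 117  83  81  81]
 [ 82 118 102 104 112 121 123 120 110 109 107  81  86]
 [ 90 103  97 113 113 123 135 141 124 107 131  85  84]
 [100  94 102  92  99  98  95 160 155 119 102  93  83]
 [108  87 102  98 106 107  96 142 163 141  97  91  84]
 [ 90  92 100  98 107 106  95 131 163 158 116  81  72]
 [ 76 102  98 104  99  97  96 156 162 149  97  73  72]
 [ 70 102 104 142 143 126 158 162 161 127  68  70  70]
 [ 72  75 104 116 148 159 158 156 128  73  72  72  72]]
red 137.0 396.26277372262774 164.3065693430657
red 139.0 396.2230215827338 164.32374100719426
```

```bash
python3 - <<'E'
from h import *
b=cv2.cvtColor(eyes.get_image('top'),cv2.COLOR_RGB2BGR);o=cv2.imread('pics/top0.png')
k=lambda i,u,v:i[v-2:v+3,u-2:u+3].reshape(-1,3).mean(0).round()
print('ball in tray',k(o,251,235),'empty cup left/ctr',k(o,396,261),k(o,399,261),'now',[(u,k(b,u,138).tolist()) for u in range(250,275,3)])
g=cv2.resize(cv2.cvtColor(b[116:158,240:284],cv2.COLOR_BGR2GRAY),None,fx=6,fy=6,interpolation=2)
for r in((24,40),(55,80)):
    c=cv2.HoughCircles(cv2.medianBlur(g,5),cv2.HOUGH_GRADIENT,1,20,param1=60,param2=12,minRadius=r[0],maxRadius=r[1])
    if c is not None: print([(round(240+x/6,1),round(116+y/6,1),round(q/6,1)) for x,y,q in c[0][:3]])
print(proj('top',(651,1.9,27)),proj('top',(651,1.9,47)))
E
```

```text
ball in tray [ 99. 104.  97.] empty cup left/ctr [165. 163. 149.] [168. 163. 149.] now [(250, [68.0, 92.0, 110.0]), (253, [88.0, 100.0, 104.0]), (256, [95.0, 104.0, 103.0]), (259, [102.0, 107.0, 102.0]), (262, [104.0, 113.0, 109.0]), (265, [143.0, 152.0, 143.0]), (268, [135.0, 146.0, 140.0]), (271, [76.0, 98.0, 113.0]), (274, [57.0, 83.0, 104.0])]
[(np.float32(259.2), np.float32(137.6), np.float32(4.9))]
[(np.float32(260.9), np.float32(135.9), np.float32(10.6))]
[262.67715307 137.07995383] [262.09314851 134.92730358]
```

The ball shows as a circle of radius 4.9 px at (259.2, 137.6), inside the cup. The cup is about 2–3 mm from the nest, and the trigger is back in its starting position. Handing in.

```bash
python3 -c "from rig import job;print(job.close_job())"
```

```text
the job is handed in; nothing more can be done
None
```

The experiment ran as asked and the job is handed in: by the camera check, the steel ball is in the cup, the cup is standing in its fence and the trigger has sprung back; the judge's verdict was not shown.

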